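# Zero the turns counter and start the coil winder

## Task

Zero the turns counter that has the yellow key, then start the winder: reach a closed fingertip down the counter's well, press the sunken yellow key to the bottom and hold it there for about a second, let it spring back, and only then push the drive's red-balled lever all the way over to the green stripe. Do it all by touch: do not pick up or shove aside the counters or anything else on the bench, and leave the blue key alone.

Things in the scene. Friction and masses are not known exactly. Their poses are not given: they have to be found in the camera images.
- counter_yellow: grey turns counter, a loose 1.5 kg box 120 (its x) x 110 (its y) x 50 mm tall, standing on the bench. Origin: centre of its underside, z up. In its top is a round well 50 mm wide (a 3 mm chamfer widens the mouth), ringed by a yellow bezel, its axis vertical through x = -18 mm, y = 0 of the counter; its flat floor is 8 mm above the bench. A row of blank white number wheels lies flat on the top at the counter's +x side
- yellow_key (a joint): travel of the yellow key sunk in its counter's well, m: 0 at rest, 0.006 at the bottom, moving straight down. A spring returns it: 1.2 N to start, 4 N to bottom it
- yellow_key_top (a point): centre of the yellow key's flat top, a disc 28 mm wide on the well's axis; at rest 28 mm above the bench and 22 mm below the counter's top (moves down with the key)
- counter_blue: the other counter, the same but with a blue bezel and key: grey turns counter, a loose 1.5 kg box 120 (its x) x 110 (its y) x 50 mm tall, standing on the bench. Origin: centre of its underside, z up. In its top is a round well 50 mm wide (a 3 mm chamfer widens the mouth), ringed by a blue bezel, its axis vertical through x = -18 mm, y = 0 of the counter; its flat floor is 8 mm above the bench. A row of blank white number wheels lies flat on the top at the counter's +x side
- blue_key (a joint): travel of the blue key sunk in its counter's well, m: 0 at rest, 0.006 at the bottom, moving straight down. A spring returns it: 1.2 N to start, 4 N to bottom it
- blue_key_top (a point): centre of the blue key's flat top, a disc 28 mm wide on the well's axis; at rest 28 mm above the bench and 22 mm below the counter's top (moves down with the key)
- drive: blue drive box bolted to the bench, 130 (its x) x 90 (its y) x 40 mm tall, origin at the centre of its underside, z up. On its top is a 70 x 50 x 25 mm steel block carrying the start lever; a white stripe marks the -x end of the top, a green stripe the +x end
- start_lever (a joint): angle of the start lever, rad: 0 leaning fully to the drive's -x (white stripe, stop), 0.5 upright, 1.0 leaning fully to its +x (green stripe, run). It swings in the drive's x-z plane about a pivot 62 mm above the bench over the drive's origin. A light friction hinge (about 1 N at the ball), it stays where it is left
- start_lever_tip (a point): centre of the lever's red ball, 26 mm diameter, 80 mm from the pivot on a steel rod 10 mm thick; it is 132 mm above the bench at either end of the swing and 142 mm when upright; at either end it stands 38 mm from the pivot along the drive's x
- spool: bystander, loose: copper-wire spool, upright, 56 mm diameter, 50 mm tall; origin at its underside
- bobbin: bystander, loose: small brass bobbin, upright, 36 mm diameter, 30 mm tall; origin at its underside
- screwdriver: bystander, loose: screwdriver lying flat, about 0.2 m long; origin at its underside
- oil_jar: bystander, loose: amber jar, 52 mm diameter, 70 mm tall; origin at its underside
- cup: bystander, loose: white cup, 72 mm diameter, 75 mm tall; origin at its underside
- tray: bystander, loose: black parts tray, 150 x 110 x 30 mm; origin at its underside

How it is judged (in metres and radians):
On the way, in this order (a step that is already met when the one before it is completed fails the run):
1. the yellow key is held at the bottom of its well (value of joint yellow_key above 0.0045 m), for 0.6 s.
2. the yellow key has sprung back while the lever has not yet been pushed over (value of joint yellow_key below 0.0015 m and value of joint start_lever below 0.6 rad), for 0.1 s.
3. the lever is over at the green stripe (value of joint start_lever above 0.85 rad), for 0.2 s.
At the end, for the whole second after the job is handed in: The lever stands within 0.15 rad of its stop at the green stripe, both keys are up (within 1.5 mm), both counters stand flat and at rest on the bench, and the counters and all loose things are within 40 mm of where they started (value of joint start_lever above 0.85 rad and value of joint each of yellow_key, blue_key below 0.0015 m and height (world z) of each of counter_yellow, counter_blue below 0.008 m and angle between each of counter_yellow, counter_blue's own z axis and vertical below 0.06 rad and linear speed of each of counter_yellow, counter_blue below 0.02 m/s and distance of each of counter_yellow, counter_blue, spool, bobbin, screwdriver, oil_jar, cup, tray from where it was at the start of the episode below 0.04 m); the robot touches nothing.
It fails at once if the blue key is pressed (3 mm or more) (value of joint blue_key above 0.003 m).
It fails at once if the lever is pushed over (past 0.6 rad) while the yellow key is down (value of joint start_lever above 0.6 rad and value of joint yellow_key above 0.003 m).
It fails at once if a counter is lifted, tipped or shoved (15 mm up, 0.25 rad, 40 mm along) (height (world z) of any of counter_yellow, counter_blue above 0.015 m or angle between any of counter_yellow, counter_blue's own z axis and vertical above 0.25 rad or distance of any of counter_yellow, counter_blue from where it was at the start of the episode above 0.04 m).
It fails at once if a loose bystander is lifted or shoved (more than 40 mm from its place, or raised above 30 mm) (distance of any of spool, bobbin, screwdriver, oil_jar, cup, tray from where it was at the start of the episode above 0.04 m or height (world z) of any of spool, bobbin, screwdriver, oil_jar, cup, tray above 0.03 m).
It also fails if it takes over 48 s, if anything falls off the work surface, if the arm or the gripper's body presses on something with over 40 N, if the wrist force passes 120 N, or if a joint passes its speed limit or range.

## Robot

A 6-joint arm with a two-finger parallel gripper is mounted at the origin on the work surface. World frame = base frame: x ahead of the robot, y to its left, z up, the work surface at z = 0. Lengths are in m, angles in degrees, forces in N, time in s.
With the tool pointing down it reaches from about 0.3 to 0.75 m from the base axis. Payload 8.5 kg.
Tool frame: the origin (TCP) lies at the very end of the fingers, on their centre line; the grasp point (between the pads) lies 19 mm behind it; z points along the fingers, y is the line along which they close (so a half turn about z gives the same grasp; the last joint's range is limited). The gripper opens to 85 mm and grips with 20 to 120 N. Pads are 22 mm wide; open, the fingers measure 114 mm over their backs; the gripper's body (76 mm by 85 mm) begins 54 mm behind the grasp point. The pads swing forward as they close: fully open they stand 13 mm farther back than shut.
Start: joints at [65.014, 21.807, 74.336, -0, 83.858, -12.336], TCP at [0.12, 0.537, 0.231] pointing down, gripper open.
Joint ranges: [-178.18, 178.18], [-50.72, 133.34], [12.68, 142.11], [-81.47, 261.47], [9.98, 163.14], [-165.26, 165.26]. Speed limits (degrees/s): [136.94, 136.94, 180, 180, 180, 180].

## Interface

Orientations are given as a 3x3 rotation matrix whose columns are the frame's x, y, z axes.
In Python, from rig import env, optics, spotter gives the robot as it stands.
- The arm moves only by the shell command python3 -m crank 'ROWS' [FORCE]. ROWS is JSON, one flat list of numbers, 5 for each row, row after row: the finger opening in cm, from 0 to 8.54, then the shift along the tool's x, y, z in cm, then the turn about the tool's z in rad. A call has exactly 8 rows; each row shifts and turns the commanded pose from where the row before left it, along the tool's axes as they then stand; what a row does not reach is not made up. A row lasts 1/12 s, in which the tool goes at most 41.7 mm and 7.16 degrees, less where a joint would pass 70% of its speed; a pose out of reach is approached as far as the arm can. A call is refused whole if a number of a shift passes 4.17 or a number of a turn 0.125, either way. A call with a gripper value outside its range is refused whole. The fingers move at their own pace and stop on an object; FORCE is the grip in N (left out, the last holds). Time passes only in rows, so rows that do not move let the fingers close, or fill a call up. It gives the time, the measured TCP pose, the force, the opening and the grip force at its end, in the units of the state.
- env.observe(): the state, without advancing time (a new reading comes with each control period).
- optics.get_image(name): name is "side" or "top"; returns a dict with "color" (400x640x3 uint8, red, green, blue), "intrinsics" (3x3 intrinsics, pixels), "distortion" ([k1, k2, p1, p2, k3] as OpenCV has them; the pictures are not rectified), "pose" (4x4, takes a point from camera to world coordinates). Camera axes: x right, y up, looking along -z (the intrinsics and any distortion apply to the point x, -y, -z); pixel columns grow to the right and rows downward; lengths in m; the calibration is good to about 2 mm. A picture is of the moment at which its call begins. There is no depth.
- env.close_job(): hands the job in; it is judged then, once.
Trained networks look in a picture, given as the dict that the camera call returned (one of the last four; its "shot" number tells which), for a name from the list of things; names that differ only in an ending like _2 or _b are one class to them, and where a whole thing is asked for, a point or a joint stands for the part that bears it (a point fixed in the world has none). Each returns a list of dicts, best first, with "score" (0 to 1); they miss things now and then, are a little off and sometimes report something else, mostly with a low value. They report only what shows in the picture. A call takes as long as a camera call.
- spotter.look_for(picture, query): "at" ([column, row] as shares, 0 to 1, of the picture: columns of its width, rows of its height, amid what is visible of it).
The state is a dict: "time_s": time; "q": joint angles; "qvel": joint speeds; "joint_efforts": joint torques, N m; "position": TCP position; "tool_rot": TCP orientation; "ft_force": force on the tool from outside, world axes, zero at the start; "wrist_torque": the same for the moment, N m; "grip_width": finger opening in m; "gripper_force": force on a finger pad.
Only numpy, scipy, OpenCV 4.12 (cv2) and the standard library are available. Lean on these libraries where they do the work, as an engineer would, in place of code of your own. Each camera call takes 0.05 s, during which the arm holds its last target. There are 200 camera calls.

## Working session

There is one attempt and no reset: what is moved stays moved. The work goes in short steps, Python scripts to look and compute and a shell command to move; the robot and the scene stay as the last step left them, time stands still between calls to the robot, and variables do not carry over. Pictures are saved under pics/ and viewed, at most 10 in all, crops included, and the job is handed in when it is done.

```bash
mkdir -p pics; cat > h.py <<'E'
import numpy as np,cv2
from rig import env,optics,spotter
def ray(p,uv):
    d=np.array(p["distortion"],float);K=np.array(p["intrinsics"],float)
    n=cv2.undistortPoints(np.array([[uv]],float),K,d)[0,0]
    T=np.array(p["pose"]);return T[:3,3],T[:3,:3]@np.array([n[0],-n[1],-1])
def atz(p,uv,z):
    o,d=ray(p,uv);return o+d*(z-o[2])/d[2]
def tri(p1,u1,p2,u2):
    o1,d1=ray(p1,u1);o2,d2=ray(p2,u2)
    s=np.linalg.lstsq(np.c_[d1,-d2],o2-o1,rcond=None)[0]
    a=o1+s[0]*d1;b=o2+s[1]*d2;return (a+b)/2,np.linalg.norm(a-b)
def proj(p,X):
    T=np.array(p["pose"]);c=T[:3,:3].T@(np.array(X)-T[:3,3])
    return cv2.projectPoints(np.array([[c[0],-c[1],-c[2]]]),np.zeros(3),np.zeros(3),np.array(p["intrinsics"],float),np.array(p["distortion"],float))[0][0,0]
E
python3 - <<'E'
from h import *
np.set_printoptions(precision=3,suppress=True)
P={}
for n in("top","side"):
    p=optics.get_image(n);P[n]=p;cv2.imwrite(f"pics/{n}0.png",p["color"][:,:,::-1]);print(n,np.array(p["pose"]))
Z=dict(yellow_key_top=.028,blue_key_top=.028,start_lever_tip=.132,counter_yellow=.05,counter_blue=.05,drive=.05,spool=.05,bobbin=.03,oil_jar=.07,cup=.075,tray=.02,screwdriver=.015)
for q,z in Z.items():
    for n in P:
        for r in spotter.look_for(P[n],q)[:2]:
            uv=np.array(r["at"])*[640,400];print(q,n,round(r["score"],2),uv,atz(P[n],uv,z))
s=env.observe();print(s["time_s"],s["tool_rot"],s["ft_force"],s["grip_width"])
E
```

```text
top [[-0.003  0.998 -0.068  0.465]
 [-1.    -0.001  0.019  0.007]
 [ 0.019  0.068  0.998  1.252]
 [ 0.     0.     0.     1.   ]]
side [[-0.958  0.228 -0.175  0.31 ]
 [-0.287 -0.715  0.638  0.912]
 [ 0.02   0.661  0.75   1.168]
 [ 0.     0.     0.     1.   ]]
yellow_key_top top 0.74 [208.832 204.   ] [0.536 0.296 0.028]
yellow_key_top top 0.57 [395.904 128.68 ] [ 0.754 -0.24   0.028]
yellow_key_top side 0.71 [369.6 121. ] [ 0.505 -0.479  0.028]
blue_key_top top 0.42 [404.992 204.68 ] [ 0.533 -0.262  0.028]
blue_key_top side 0.42 [299.712 296.6  ] [0.523 0.302 0.028]
start_lever_tip top 0.61 [305.28 206.48] [0.523 0.021 0.132]
start_lever_tip side 0.46 [332.224 196.68 ] [0.516 0.018 0.132]
counter_yellow top 0.79 [403.712 200.   ] [ 0.545 -0.254  0.05 ]
counter_yellow side 0.67 [347.712 157.2  ] [ 0.53  -0.241  0.05 ]
counter_blue top 0.69 [205.312 200.68 ] [0.544 0.301 0.05 ]
counter_blue side 0.63 [295.104 294.4  ] [0.533 0.311 0.05 ]
drive top 0.68 [303.424 198.92 ] [0.549 0.027 0.05 ]
drive side 0.61 [320.704 218.52 ] [0.542 0.043 0.05 ]
drive side 0.29 [294.976 292.12 ] [0.536 0.3
[... 258 characters left out ...]
.734 -0.231  0.07 ]
oil_jar side 0.82 [287.616 149.6  ] [ 0.729 -0.194  0.07 ]
oil_jar side 0.34 [240.192 258.32 ] [0.71 0.26 0.07]
cup top 0.86 [150.528 210.   ] [0.517 0.445 0.075]
cup side 0.86 [285.888 342.2  ] [0.508 0.455 0.075]
cup side 0.26 [300.608 300.   ] [0.509 0.336 0.075]
tray top 0.72 [480.   211.68] [ 0.513 -0.483  0.02 ]
tray side 0.76 [368.192 121.52 ] [ 0.511 -0.484  0.02 ]
screwdriver top 0.78 [381.632 273.6  ] [ 0.337 -0.195  0.015]
screwdriver side 0.65 [320.576 216.32 ] [0.552 0.007 0.015]
screwdriver side 0.49 [402.112 184.32 ] [ 0.332 -0.207  0.015]
1.3 [[-0.976  0.219  0.   ]
 [ 0.219  0.976 -0.   ]
 [-0.    -0.    -1.   ]] [ 1.07   0.087 -0.206] 0.08570521492522522
```

View pics/top0.png

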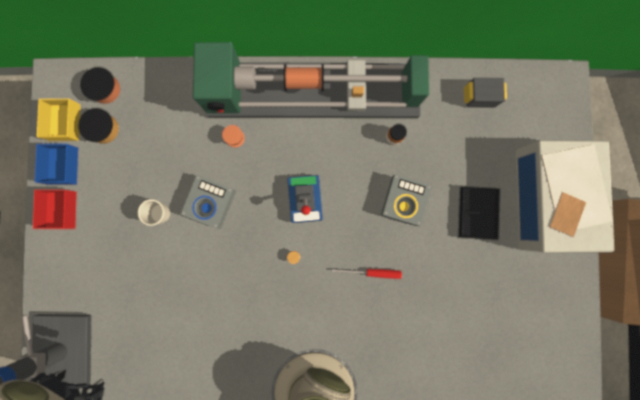

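View pics/side0.png

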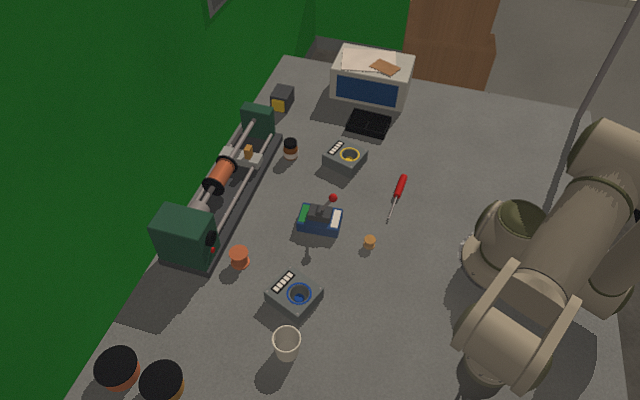

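Both views agree. The yellow counter's bezel is at about (405,206) in the top view and (349,155) in the side view. The red ball is at (306,210) top and (333,198) side, leaning toward the robot, with the green stripe at the far (+x) end of the drive. Next I'll refine these positions by colour.

```bash
python3 - <<'E'
from h import *
np.set_printoptions(precision=4,suppress=True)
P={n:optics.get_image(n) for n in("top","side")}
def blob(p,lo,hi,c,r,ell=False):
    h=cv2.cvtColor(p["color"],cv2.COLOR_RGB2HSV);h[...,0]=(h[...,0].astype(int)+30)%180
    m=cv2.inRange(h,lo,hi);k=np.zeros_like(m);cv2.circle(k,c,r,255,-1);m&=k
    pts=cv2.findNonZero(m)
    if pts is None: return None
    e=cv2.fitEllipse(cv2.convexHull(pts)) if len(pts)>12 else None
    return e,pts.reshape(-1,2).mean(0),len(pts)
for nm,lo,hi,z,cs in [("bezel",(48,110,80),(66,255,255),.05,dict(top=(405,206),side=(349,155))),
  ("ball",(22,150,60),(38,255,255),.132,dict(top=(306,210),side=(333,198))),
  ("green",(75,100,50),(110,255,255),.04,dict(top=(303,181),side=(304,212)))]:
    U={}
    for n in P:
        b=blob(P[n],lo,hi,cs[n],20 if nm=="bezel" else 14);U[n]=b[0][0] if nm!="green" else b[1];print(nm,n,b,atz(P[n],U[n],z))
    print(tri(P["top"],U["top"],P["side"],U["side"]))
# white stripe
for n,c in(("top",(306,216)),("side",(336,219))):
    b=blob(P[n],(0,0,150),(179,60,255),c,12);print("white",n,b,atz(P[n],b[1],.04) if b else 0)
a=cv2.resize(P["top"]["color"][170:240,280:440],None,fx=5,fy=5,interpolation=2)
b=cv2.resize(P["side"]["color"][130:245,280:380],None,fx=2.2,fy=2.2,interpolation=2)
o=np.zeros((350+b.shape[0],800,3),np.uint8);o[:350]=a;o[350:,:b.shape[1]]=b
cv2.imwrite("pics/c1.png",o[:600,:,::-1])
print(env.observe()["time_s"])
E
```

```text
bezel top (((405.5943908691406, 205.5944061279297), (24.10060691833496, 24.437862396240234), 135.0), array([405.1898, 205.7664]), 274) [ 0.5294 -0.2593  0.05  ]
bezel side (((349.2794189453125, 153.77394104003906), (13.941461563110352, 19.672574996948242), 95.4185562133789), array([349.2685, 154.1574]), 108) [ 0.5294 -0.2595  0.05  ]
(array([ 0.5294, -0.2592,  0.0502]), np.float64(8.909398140596747e-05))
ball top (((305.70098876953125, 209.43536376953125), (7.451187610626221, 8.26038646697998), 73.69985961914062), array([305.6481, 209.4444]), 54) [0.5155 0.02   0.132 ]
ball side (((332.55975341796875, 197.2715301513672), (7.185871124267578, 8.048465728759766), 13.158805847167969), array([332.549 , 197.3725]), 51) [0.5144 0.0198 0.132 ]
(array([0.515 , 0.0199, 0.132 ]), np.float64(0.0010787453032330009))
green top (((302.921875, 180.48886108398438), (9.270455360412598, 33.10931396484375), 86.28168487548828), array([303.0481, 180.375 ]), 208) [0.6018 0.0285 0.04  ]
green side (((303.771728515625, 212.46807861328125), (7.90513277053833, 23.181339263916016), 17.533971786499023), array([303.5917, 212.7083]), 120) [0.6006 0.0287 0.04  ]
(array([0.6013, 0.0284, 0.0395]), np.float64(0.0010567964534069537))
white top (((305.7967224121094, 215.87939453125), (11.207603454589844, 26.916667938232422), 85.30506134033203), array([305.9415, 216.3511]), 188) [0.5002 0.0204 0.04  ]
white side (((335.4305419921875, 218.37535095214844), (8.120787620544434, 21.455392837524414), 11.653314590454102), array([335.6179, 218.3252]), 123) [0.5007 0.0203 0.04  ]
1.4
```

View pics/c1.png

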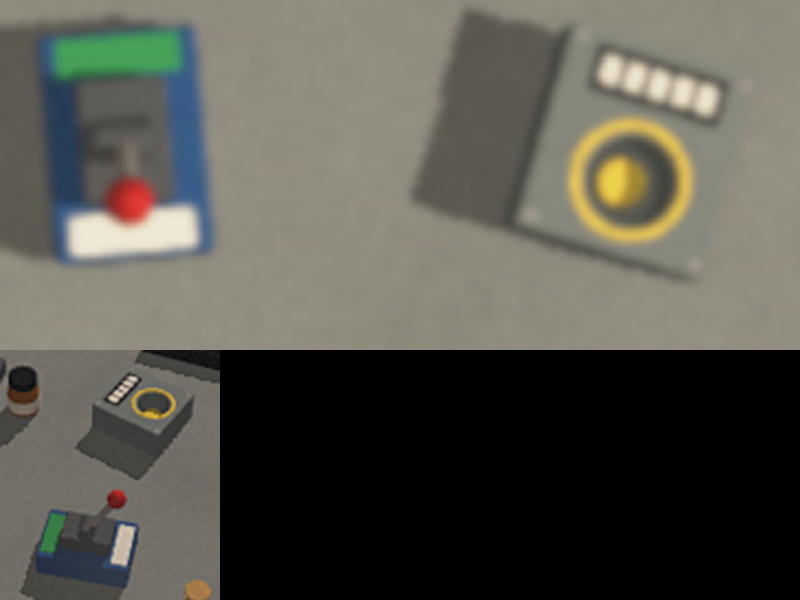

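Bezel centre is (0.529, -0.259) at z 0.050, and the ball is (0.515, 0.020) at z 0.132. Both heights match the given sizes. The drive's x axis is yawed +4.6°. I'll close the fingers, align the tool with the drive and travel over at a height that clears everything.

```bash
python3 -m crank '[0,0,0,0,-0.1, 0,0,0,0,-0.1, 0,0,0,0,-0.1, 0,-1.43,-3.44,0,0, 0,-1.43,-3.44,0,0, 0,-1.43,-3.44,0,0, 0,-1.43,-3.44,0,0, 0,-1.43,-3.44,0,0]' 20
python3 -m crank '[0,-1.43,-3.44,0,0, 0,-1.43,-3.44,0,0, 0,-1.43,-3.44,0,0, 0,-1.43,-3.44,0,0, 0,-1.43,-3.44,0,0, 0,-1.43,-3.44,0,0, 0,-1.43,-3.44,0,0, 0,-1.43,-3.44,0,0]'
```

```text
time_s: 2.07
position: [0.2056, 0.3693, 0.2314]
tool_rot: [[-0.997, -0.08, 0.0], [-0.08, 0.997, 0.0], [-0.0, 0.0, -1.0]]
ft_force: [1.0, 0.3, 0.2]
grip_width: 0.0002
gripper_force: 0.0
time_s: 2.73
position: [0.3415, 0.1037, 0.2316]
tool_rot: [[-0.997, -0.079, 0.001], [-0.079, 0.997, 0.0], [-0.001, -0.0, -1.0]]
ft_force: [0.6, 0.6, 0.7]
grip_width: 0.0003
gripper_force: 0.0
```

```bash
python3 -m crank '[0,-1.43,-3.44,0,0, 0,-1.43,-3.44,0,0, 0,-1.43,-3.44,0,0, 0,-1.43,-3.44,0,0, 0,-1.43,-3.44,0,0, 0,-1.43,-3.44,0,0, 0,-1.43,-3.44,0,0, 0,-1.43,-3.44,0,0]'
python3 -m crank '[0,-1.43,-3.44,0,0, 0,-1.43,-3.44,0,0, 0,-1.43,-3.44,0,0, 0,0,0,0,0, 0,0,0,0,0, 0,0,0,0,0, 0,0,0,0,0, 0,0,0,0,0]'
```

```text
time_s: 3.4
position: [0.4775, -0.1617, 0.2314]
tool_rot: [[-0.997, -0.079, 0.0], [-0.079, 0.997, -0.0], [-0.0, -0.0, -1.0]]
ft_force: [-0.5, 1.2, -0.0]
grip_width: 0.0
gripper_force: 0.0
time_s: 4.07
position: [0.5277, -0.2582, 0.2319]
tool_rot: [[-0.997, -0.08, 0.0], [-0.08, 0.997, -0.0], [-0.0, -0.0, -1.0]]
ft_force: [0.0, -0.0, -0.2]
grip_width: -0.0003
gripper_force: 0.0
```

```bash
python3 -m crank '[0,-0.16,-0.11,3.5,0, 0,0,0,3.5,0, 0,0,0,3.5,0, 0,0,0,3.5,0, 0,0,0,2.2,0, 0,0,0,0,0, 0,0,0,0,0, 0,0,0,0,0]'
python3 - <<'E'
from h import *
o=[]
for n,(x,y) in(("top",(405,206)),("side",(349,154))):
    p=optics.get_image(n);print(n,proj(p,env.observe()["position"]),proj(p,[.5294,-.2592,.05]))
    o.append(cv2.resize(p["color"][y-30:y+30,x-40:x+40],None,fx=5,fy=5,interpolation=2))
cv2.imwrite("pics/c2.png",np.hstack(o)[:,:,::-1])
E
```

```text
time_s: 4.73
position: [0.5304, -0.2604, 0.0714]
tool_rot: [[-0.997, -0.08, 0.003], [-0.08, 0.997, -0.002], [-0.002, -0.002, -1.0]]
ft_force: [0.9, -0.1, 0.7]
grip_width: -0.0001
gripper_force: 0.0
top [407.77168859 204.78331874] [405.56121453 205.60076959]
side [349.49287129 148.87044385] [349.24729974 153.82953969]
```

View pics/c2.png

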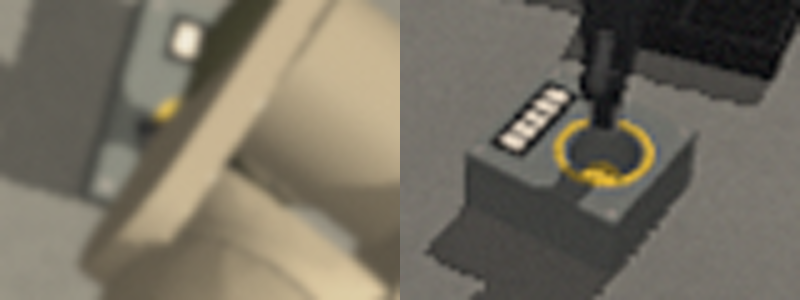

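In the side view the closed tip sits over the mouth of the yellow well, at the predicted pixel (349.5,149). I'll go down the well.

```bash
python3 -m crank '[0,0.1,0.1,0.8,0, 0,0,0,0.8,0, 0,0,0,0.8,0, 0,0,0,0.7,0, 0,0,0,0.6,0, 0,0,0,0.2,0, 0,0,0,0,0, 0,0,0,0,0]'
```

```text
time_s: 5.5
position: [0.5286, -0.2593, 0.0303]
tool_rot: [[-0.997, -0.079, 0.0], [-0.079, 0.997, -0.0], [-0.0, -0.0, -1.0]]
ft_force: [0.3, -0.2, -0.2]
grip_width: -0.0
gripper_force: 0.0
```

```bash
python3 -m crank '[0,0,0,0.2,0, 0,0,0,0.2,0, 0,0,0,0.2,0, 0,0,0,0.2,0, 0,0,0,0.05,0, 0,0,0,0,0, 0,0,0,0,0, 0,0,0,0,0]'
```

```text
time_s: 6.17
position: [0.5288, -0.2595, 0.0221]
tool_rot: [[-0.997, -0.079, 0.001], [-0.079, 0.997, -0.001], [-0.001, -0.001, -1.0]]
ft_force: [1.5, -0.7, 4.1]
grip_width: 0.0002
gripper_force: 1.9
```

```bash
python3 -m crank '[0,0,0,0.05,0, 0,0,0,0.05,0, 0,0,0,0,0, 0,0,0,0,0, 0,0,0,0,0, 0,0,0,0,0, 0,0,0,0,0, 0,0,0,0,0]'
python3 -m crank '[0,0,0,0,0, 0,0,0,0,0, 0,0,0,0,0, 0,0,0,0,0, 0,0,0,0,0, 0,0,0,0,0, 0,0,0,0,0, 0,0,0,0,0]'
```

```text
time_s: 6.83
position: [0.5288, -0.2595, 0.0219]
tool_rot: [[-0.997, -0.079, 0.001], [-0.079, 0.997, -0.001], [-0.001, -0.001, -1.0]]
ft_force: [-1.5, 1.1, 11.9]
grip_width: 0.0001
gripper_force: 5.9
time_s: 7.5
position: [0.5288, -0.2595, 0.0219]
tool_rot: [[-0.997, -0.079, 0.001], [-0.079, 0.997, -0.001], [-0.001, -0.001, -1.0]]
ft_force: [-1.0, 0.1, 11.9]
grip_width: -0.0
gripper_force: 5.9
```

The key bottomed: z stopped at 0.0219 with the force rising to 12 N, and it was held for over 1.3 s. I'll withdraw straight up, then go to the stop side of the lever.

```bash
python3 -m crank '[0,0,0,-0.6,0, 0,0,0,-1,0, 0,0,0,-1.4,0, 0,0,0,-3,0, 0,0,0,-3,0, 0,0,0,-3,0, 0,0,0,-3,0, 0,0,0,0,0]'
python3 -m crank '[0,0.46,3.5,0,0, 0,0.46,3.5,0,0, 0,0.46,3.5,0,0, 0,0.46,3.5,0,0, 0,0.46,3.5,0,0, 0,0.46,3.5,0,0, 0,0.46,3.5,0,0, 0,0.46,3.5,0,0]'
python3 -m crank '[0,0,0,0,0, 0,0,0,1.3,0, 0,0,0,1.3,0, 0,0,0,1.3,0, 0,0,0,1.3,0, 0,0,0,0,0, 0,0,0,0,0, 0,0,0,0,0]'
python3 - <<'E'
from h import *
o=[]
for n,(x,y) in(("top",(306,205)),("side",(333,205))):
    p=optics.get_image(n)
    o.append(cv2.resize(p["color"][y-30:y+30,x-40:x+40],None,fx=5,fy=5,interpolation=2))
x,y=349,154;o.append(cv2.resize(p["color"][y-30:y+30,x-40:x+40],None,fx=5,fy=5,interpolation=2))
o.append(o[2]*0)
cv2.imwrite("pics/c3.png",np.vstack([np.hstack(o[:2]),np.hstack(o[2:])])[:,:,::-1])
E
```

```text
time_s: 8.17
position: [0.5299, -0.2602, 0.1769]
tool_rot: [[-0.997, -0.079, 0.007], [-0.079, 0.997, -0.006], [-0.007, -0.006, -1.0]]
ft_force: [0.6, -0.0, 1.1]
grip_width: 0.0007
gripper_force: 0.0
time_s: 8.83
position: [0.4684, 0.0186, 0.1706]
tool_rot: [[-0.997, -0.079, -0.001], [-0.079, 0.997, 0.0], [0.001, 0.0, -1.0]]
ft_force: [1.1, 0.1, -0.0]
grip_width: 0.0002
gripper_force: 0.0
time_s: 9.5
position: [0.4698, 0.0168, 0.1194]
tool_rot: [[-0.997, -0.079, 0.0], [-0.079, 0.997, -0.0], [-0.0, -0.0, -1.0]]
ft_force: [-0.4, -1.3, 0.0]
grip_width: -0.0
gripper_force: 0.0
```

View pics/c3.png

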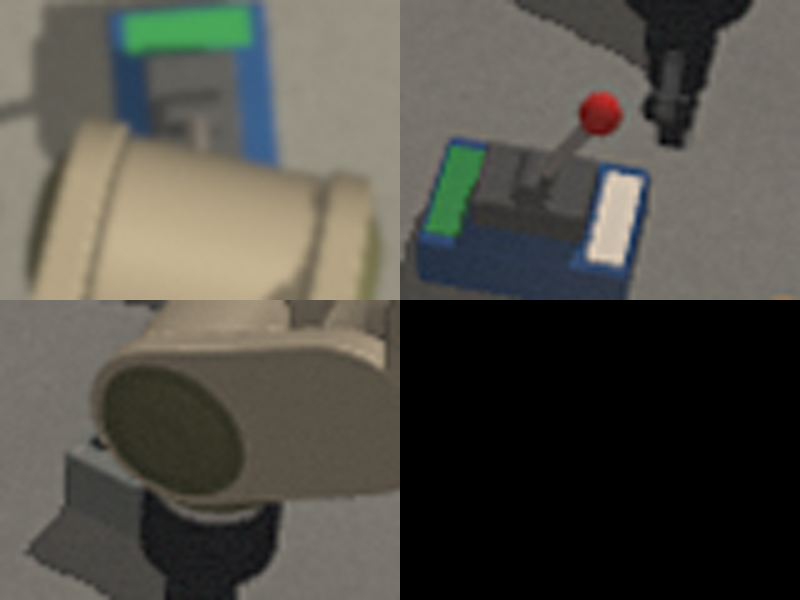

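The side view shows the tip on the white-stripe side of the ball, level with it and in line with the swing. I'll push along the drive's +x.

```bash
python3 -m crank '[0,-1.2,0,0,0, 0,-1.2,0,0,0, 0,-1.2,0,0,0, 0,-1.2,0,0,0, 0,-1.2,0,0,0, 0,-1.2,0,0,0, 0,-1.2,0,0,0, 0,-0.4,0,0,0]'
python3 -m crank '[0,-0.2,0,0,0, 0,-0.2,0,0,0, 0,-0.1,0,0,0, 0,0,0,0,0, 0,0,0,0,0, 0,0,0,0,0, 0,0,0,0,0, 0,0,0,0,0]'
```

```text
time_s: 10.27
position: [0.5585, 0.0239, 0.1192]
tool_rot: [[-0.997, -0.079, 0.001], [-0.079, 0.997, -0.0], [-0.001, -0.0, -1.0]]
ft_force: [-1.4, -0.6, -0.7]
grip_width: -0.0001
gripper_force: 0.5
time_s: 10.93
position: [0.5623, 0.0243, 0.1189]
tool_rot: [[-0.997, -0.079, -0.0], [-0.079, 0.997, 0.0], [0.0, 0.0, -1.0]]
ft_force: [-1.4, -0.6, 0.2]
grip_width: -0.0001
gripper_force: 0.4
```

```bash
python3 -m crank '[0,-0.1,0,0,0, 0,-0.1,0,0,0, 0,-0.1,0,0,0, 0,-0.1,0,0,0, 0,-0.1,0,0,0, 0,0,0,0,0, 0,0,0,0,0, 0,0,0,0,0]'
```

```text
time_s: 11.6
position: [0.5652, 0.0246, 0.1186]
tool_rot: [[-0.997, -0.079, -0.006], [-0.079, 0.997, -0.0], [0.006, 0.0, -1.0]]
ft_force: [-11.5, -2.4, 4.9]
grip_width: 0.0002
gripper_force: 6.0
```

The force rose to 11.5 N at x 0.565, so the lever is at its stop. I'll back off, rise and check.

```bash
python3 -m crank '[0,0.2,0,0,0, 0,0.5,0,0,0, 0,1.5,0,0,0, 0,3,0,0,0, 0,3,0,0,0, 0,3,0,0,0, 0,1,0,-2,0, 0,1,0,-2,0]'
python3 -m crank '[0,2,2,-3,0, 0,2,2,-3,0, 0,2,2,-3,0, 0,2,2,-1,0, 0,0,0,0,0, 0,0,0,0,0, 0,0,0,0,0, 0,0,0,0,0]'
python3 - <<'E'
from h import *
o=[]
for n,cs in(("top",[(306,205),(405,206)]),("side",[(333,205),(349,154)])):
    p=optics.get_image(n)
    for x,y in cs:o.append(cv2.resize(p["color"][y-30:y+30,x-40:x+40],None,fx=5,fy=5,interpolation=2))
    for q,z in dict(yellow_key_top=.028,start_lever_tip=.132,counter_yellow=.05,counter_blue=.05,spool=.05,screwdriver=.015,cup=.075,oil_jar=.07,tray=.02,bobbin=.03).items():
        r=spotter.look_for(p,q)
        if r:print(n,q,round(r[0]["score"],2),atz(p,np.array(r[0]["at"])*[640,400],z).round(3))
cv2.imwrite("pics/c4.png",np.vstack([np.hstack(o[:2]),np.hstack(o[2:])])[:,:,::-1])
E
```

```text
time_s: 12.27
position: [0.4341, 0.0144, 0.1589]
tool_rot: [[-0.997, -0.079, -0.002], [-0.079, 0.997, 0.001], [0.002, 0.001, -1.0]]
ft_force: [0.9, 0.7, 0.4]
grip_width: -0.0
gripper_force: 0.0
time_s: 12.93
position: [0.3502, 0.0872, 0.2582]
tool_rot: [[-0.997, -0.078, -0.001], [-0.078, 0.997, 0.0], [0.001, 0.0, -1.0]]
ft_force: [0.3, -0.2, -0.5]
grip_width: -0.0001
gripper_force: 0.0
top yellow_key_top 0.64 [ 0.532 -0.256  0.028]
top start_lever_tip 0.39 [0.589 0.027 0.132]
top counter_yellow 0.94 [ 0.544 -0.254  0.05 ]
top counter_blue 0.61 [0.541 0.3   0.05 ]
top spool 0.59 [0.735 0.239 0.05 ]
top screwdriver 0.66 [ 0.554 -0.265  0.015]
top cup 0.95 [0.511 0.443 0.075]
top oil_jar 0.53 [ 0.734 -0.23   0.07 ]
top tray 0.86 [ 0.502 -0.481  0.02 ]
top bobbin 0.58 [ 0.742 -0.245  0.03 ]
side yellow_key_top 0.65 [0.545 0.293 0.028]
side start_lever_tip 0.68 [0.573 0.025 0.132]
side counter_yellow 0.62 [ 0.532 -0.237  0.05 ]
side counter_blue 0.8 [0.538 0.309 0.05 ]
side spool 0.7 [0.723 0.252 0.05 ]
side screwdriver 0.62 [ 0.332 -0.201  0.015]
side cup 0.87 [0.501 0.451 0.075]
side oil_jar 0.73 [ 0.722 -0.198  0.07 ]
side tray 0.78 [ 0.523 -0.487  0.02 ]
side bobbin 0.62 [0.388 0.062 0.03 ]
```

View pics/c4.png

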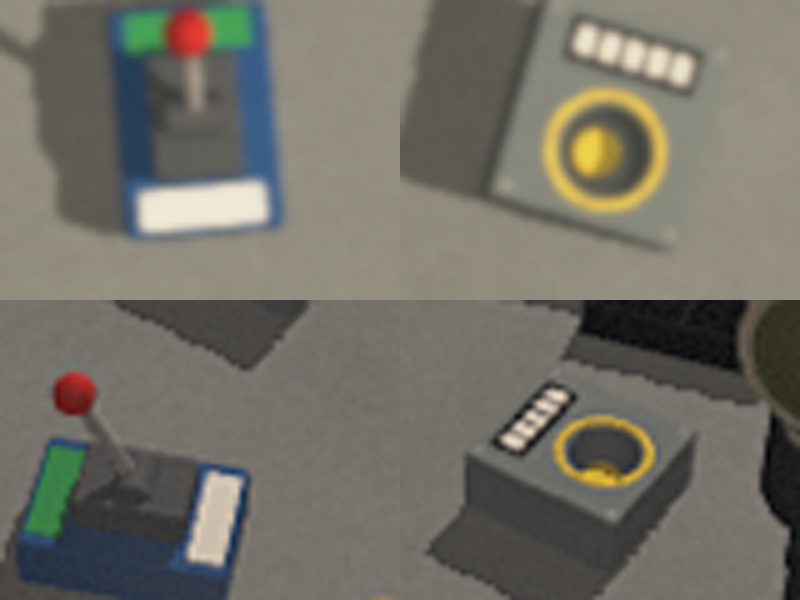

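The ball is over the green stripe at (304,182) in the top view, about x 0.589. The yellow key is up, the counter hasn't moved and the arm is clear, so I'll hand in.

```bash
python3 -c "
from rig import env
print(env.close_job())"
```

```text
the job is handed in; nothing more can be done
None
```

The yellow key was held at the bottom for over a second and sprang back, then the lever went over to its stop at the green stripe; the last pictures showed nothing displaced, and the job is handed in (no verdict was returned).

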